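# Load the test nest in pocket order and clamp it

### The arm

A 6-joint arm with a two-finger parallel gripper is mounted at the origin on the work surface. World frame = base frame: x ahead of the robot, y to its left, z up, the work surface at z = 0. Lengths are in m, angles in degrees, forces in N, time in s.
With the tool pointing down it reaches from about 0.4 to 0.825 m from the base axis. Payload 7 kg.
Tool frame: the origin (TCP) lies on the centre line of the jaws, within the pads' length; the fingertips stand 19 mm ahead of it and the grasp point (between the pads) is the TCP (r.tips_ahead is the distance from the TCP to the fingertips, in m); z points along the fingers, y is the line along which they close (so a half turn about z gives the same grasp; the last joint's range is limited). The gripper opens to 88 mm and grips with 3 to 60 N. Pads are 19 mm wide; open, the fingers measure 130 mm over their backs; the gripper's body (78 mm by 193 mm) begins 47 mm behind the grasp point.
Start: joints at [91.507, 20.546, 0.682, 0, -70.136, -16.507], TCP at [0.175, 0.652, 0.246] pointing down, gripper open.
Joint ranges: [-176.03, 176.03], [-82.01, 121.73], [-58.28, 71.71], [-173.87, 95.51], [-174.79, -0.11], [-173.66, 173.66]. Speed limits (degrees/s): [136.94, 136.94, 172.46, 180, 180, 180].

### API

Orientations are given as [roll, pitch, yaw] about the fixed x, y, z axes, in that order (R = Rz(yaw) Ry(pitch) Rx(roll)).
In Python, from plant import r, viewer, close_job gives the robot as it stands. The module is installed in compiled form; this text tells all that it offers.
- The arm moves only by the tool arm_command, never from a script. Its arguments are lists of equal length, an entry for each row: "travel": the shift along the world's x, y, z scaled (see below), a list of three; "delta_rot": the turn, a rotation vector about the world's x, y, z scaled (see below), a list of three. In form: {"travel": [[dx, dy, dz], ...], "delta_rot": [[rx, ry, rz], ...]}. A call has 1 to 20 rows; each row is the pose to reach, as a shift and turn from the pose commanded when the call began; what a row does not reach only later rows make up. The controller multiplies each number of a shift by 0.5 m and each number of a turn by 90 degrees. A row lasts 1/8 s, in which the tool goes at most 62.5 mm and 10.7 degrees, less where a joint would pass 70% of its speed; a pose out of reach is approached as far as the arm can. A call with a number of a shift or a turn outside -1 to 1 is refused whole. A call with a gripper value outside its range is refused whole. "grip" is the opening, from 0 (shut) to 1 (fully open), set as the call begins (left out, the last holds). The fingers move at their own pace and stop on an object; "newtons" is the grip in N (left out, the last holds). Time passes only in rows, so rows that repeat a pose let the fingers close. It gives the time, the measured TCP pose, the force, the opening and the grip force at its end, in the units of the state.
- r.get_state(): the state, without advancing time (a new reading comes with each control period).
- viewer.capture(name): name is "scene" or "top" or "wrist"; returns a dict with "img" (400x640x3 uint8, red, green, blue), "camera_matrix" (3x3 intrinsics, pixels), "R" (3x3) and "t" (3): a world point X has camera coordinates R X + t; the wrist camera has in their place "mount" (4x4, takes a point from camera to tool coordinates, whose origin is the TCP and whose axes are the flange's). Camera axes: x right, y down, z forward; pixel columns grow to the right and rows downward; lengths in m; the calibration is good to about 2 mm. A picture is of the moment at which its call begins: read the wrist's pose just before it. There is no depth.
- close_job(): hands the job in; it is judged then, once.
The state is a dict: "time_s": time; "joints": joint angles; "qd": joint speeds; "joint_torque": joint torques, N m; "tcp_pos": TCP position; "eef_rot": TCP orientation; "contact_force": force on the tool from outside, world axes, zero at the start; "moment": the same for the moment, N m; "gripper_width": finger opening in m; "gripper_force": force on a finger pad.
Only numpy, scipy, OpenCV 4.12 (cv2) and the standard library are available. Lean on these libraries where they do the work, as an engineer would, in place of code of your own. Each camera call takes 0.05 s, during which the arm holds its last target. There are 200 camera calls.

### The job

Load the three aluminium housings into the test nest one at a time, in pocket order: the one with the round boss into the pocket marked with one pin, then the square one into the pocket with two pins, then the thin blade one into the pocket with three pins, each upright, fully down in its pocket and let go before the next. Then swing the raised hold-down clamp over centre onto the three housings so that it stays shut on them. Do not tip a housing over or disturb the other things on the bench.

Things in the scene. Friction and masses are not known exactly. Their poses are not given: they have to be found in the camera images.
- nest: Fixed steel base plate of the test nest, 230 mm along y, x from -66 to +121 mm, 10 mm thick. Origin on the bench under the middle pocket; x points away from the robot, towards the clamp pivot. On it stand three pocket inserts side by side (centres at y -72, 0, +72 mm, x 0) in any order; the hold-down clamp pivots between two ears at its far side.
- clamp (a joint): Hinge of the hold-down clamp, rad. 0: arm level, its bar on the tops of three seated housings (hard stop with nothing under it: -0.06). Grows as the arm swings up and away from the robot: 1.57 upright, 1.95 back stop, where it starts. Its balance point is about 1.63: short of that the 0.35 kg arm falls shut by its weight, beyond it it stays back (2 N at the handle moves it).
- clamp_pivot (a point): Centre of the clamp's pivot, 80 mm along the nest's x, 79 mm above the bench; hinge axis parallel to the nest's y. The arm is 16 mm wide and 12 mm thick; its rubber bar (20 by 180 mm) sits 80 mm out from the pivot and reaches 21 mm below the arm's centre line. With the arm back, that bar faces the pockets.
- clamp_grip (a point): Centre of the T-handle at the clamp arm's free end, 150 mm from the pivot: a black round bar 16 mm thick, 110 mm long, parallel to the nest's y. The arm joins it in the middle, leaving 47 mm of free bar either side. Shut, it is 70 mm nearer the robot than the pocket centres and 70 to 79 mm above the bench.
- housing_round: Loose aluminium housing, 44 mm tall, 0.17 kg: a rectangular foot 58 mm (its x) by 40 mm (its y) by 16 mm tall, with a round boss, an upright cylinder 36 mm across, above it from 16 to 44 mm. Origin at the centre of its underside, z up. It stands upright on the bench.
- housing_square: Loose aluminium housing, 44 mm tall, 0.17 kg: a rectangular foot 58 mm (its x) by 40 mm (its y) by 16 mm tall, with a square boss, 34 mm by 34 mm, sides parallel to the foot's, above it from 16 to 44 mm. Origin at the centre of its underside, z up. It stands upright on the bench.
- housing_blade: Loose aluminium housing, 44 mm tall, 0.17 kg: a rectangular foot 58 mm (its x) by 40 mm (its y) by 16 mm tall, with a blade-shaped boss, 12 mm thick along y and 44 mm long along x, above it from 16 to 44 mm. Origin at the centre of its underside, z up. It stands upright on the bench.
- pocket1 (a point): Floor centre of pocket number 1: a recess in a black plastic insert (98 by 68 mm), 66 mm along its x by 48 mm along its y, 14 mm deep, floor 14 mm above the bench. Axes as the nest's. Its number is the count of raised white pins (1; 12 mm across, 4 mm tall, 20 mm apart) on the insert's strip on the robot's side.
- pocket2 (a point): Floor centre of pocket number 2: a recess in a black plastic insert (98 by 68 mm), 66 mm along its x by 48 mm along its y, 14 mm deep, floor 14 mm above the bench. Axes as the nest's. Its number is the count of raised white pins (2; 12 mm across, 4 mm tall, 20 mm apart) on the insert's strip on the robot's side.
- pocket3 (a point): Floor centre of pocket number 3: a recess in a black plastic insert (98 by 68 mm), 66 mm along its x by 48 mm along its y, 14 mm deep, floor 14 mm above the bench. Axes as the nest's. Its number is the count of raised white pins (3; 12 mm across, 4 mm tall, 20 mm apart) on the insert's strip on the robot's side.
- vial: Amber glass jar with white cap, 32 mm across, 72 mm tall. A bystander: leave it alone. Origin at the centre of its underside.
- screwdriver: Screwdriver with wooden handle, 160 mm long, lying along its x. A bystander: leave it alone. Origin at the centre of its underside.
- pencup: Empty black plastic pen cup, 66 mm across, 100 mm tall. A bystander: leave it alone. Origin at the centre of its underside.
- weight: Brass balance weight with knob, 38 mm across, 54 mm tall. A bystander: leave it alone. Origin at the centre of its underside.
- beaker: Clear plastic beaker, 68 mm across, 85 mm tall. A bystander: leave it alone. Origin at the centre of its underside.
- wrench: Steel wrench, 150 mm long, lying along its x. A bystander: leave it alone. Origin at the centre of its underside.
- gauge_block: Dark steel block, 50 x 30 x 20 mm. A bystander: leave it alone. Origin at the centre of its underside.
Mind the look-alikes: they are no part of the job. What is shaped like the housing_round but blue is not meant. Leave any blue look-alike of the housing_square alone.

How it is judged:
By the outcome, as a careful person would: the job done as asked, in the order asked, and still so for the second after the job is handed in, with the robot touching nothing.
It also fails if it takes over 72 s, if anything falls off the work surface, if the arm or the gripper's body presses on something with over 40 N, if the wrist force passes 120 N, or if a joint passes its speed limit or range.

## Working session

There is one attempt and no reset: what is moved stays moved. The work goes in short steps, Python scripts to look and compute and a tool call to move; the robot and the scene stay as the last step left them, time stands still between calls to the robot, and variables do not carry over. Pictures are saved under pics/ and viewed, at most 10 in all, crops included, and the job is handed in when it is done.

Besides the shell and the picture viewer there is one more tool, called after "Emit:" as name(argument=value, ...), one argument or row to a line, values as JSON. arm_command: Moves the arm, as the interface text tells. Shifts and turns lie within -1 to 1; 1 stands for 0.5 m of shift or 90 degrees of turn. Its arguments: {"type":"object","properties":{"travel":{"type":"array"},"delta_rot":{"type":"array"},"grip":{"type":"number"},"newtons":{"type":"number"}},"required":["travel","delta_rot"]}

```bash
mkdir -p pics
python3 - <<'E'
from plant import r,viewer
import cv2,json,numpy as np
s=r.get_state();print({k:np.round(v,3).tolist() for k,v in s.items()})
for n in("top","scene"):
    c=viewer.capture(n);cv2.imwrite(f"pics/{n}0.png",c["img"][:,:,::-1])
    json.dump({k:np.array(c[k]).tolist() for k in("camera_matrix","R","t")},open(n+".json","w"));print(n,np.round(c["camera_matrix"],1).tolist(),np.round(c["R"],3).tolist(),np.round(c["t"],3).tolist())
E
```

```text
{'time_s': 0.0, 'joints': [91.507, 20.589, 0.634, -0.02, -70.135, -16.508], 'qd': [-0.1, 0.117, 0.071, -0.024, -0.03, -0.039], 'joint_torque': [-0.001, -58.273, 29.306, 6.997, 0.007, -0.0], 'tcp_pos': [0.175, 0.652, 0.245], 'eef_rot': [179.908, -0.008, -15.008], 'contact_force': [0.88, -0.096, 0.269], 'moment': [0.023, 0.117, 0.0], 'gripper_force': 0.0, 'gripper_width': 0.087}
top [[410.2, 0.0, 317.0], [0.0, 410.2, 199.2], [0.0, 0.0, 1.0]] [[0.016, -1.0, 0.022], [-0.988, -0.019, -0.15], [0.151, -0.02, -0.988]] [-0.029, 0.517, 1.124]
scene [[429.0, 0.0, 318.6], [0.0, 429.0, 196.0], [0.0, 0.0, 1.0]] [[0.14, 0.99, -0.019], [0.773, -0.121, -0.623], [-0.619, 0.073, -0.782]] [-0.052, -0.321, 1.637]
```

View pics/top0.png

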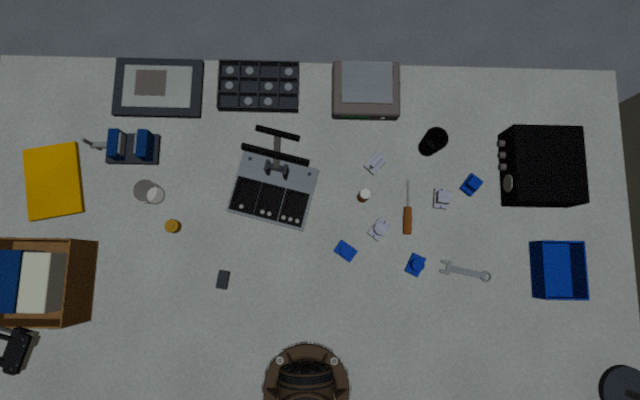

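View pics/scene0.png

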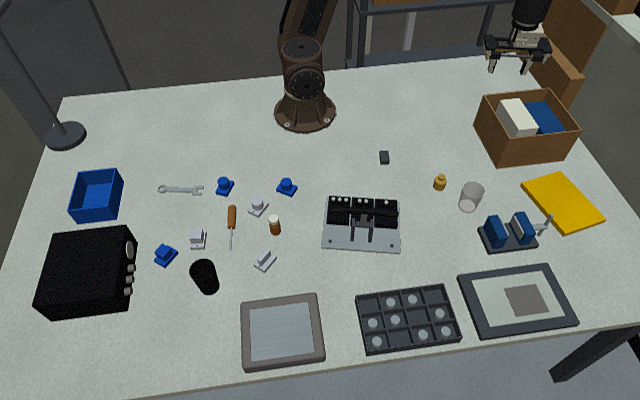

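The top view shows the nest around (270,190) px. The white housings are the round at (378,229), the square at (441,199) and the blade at (374,163). I'll zoom in on these.

Run:
```python
import cv2,numpy as np
a=cv2.imread("pics/top0.png")
n=cv2.resize(a[115:240,215:335],None,fx=5,fy=4.8,interpolation=3)[:600]
h=cv2.resize(a[140:250,345:460],None,fx=5,fy=5,interpolation=3)
cv2.imwrite("pics/n.png",cv2.resize(a[120:235,222:327],None,fx=5,fy=5,interpolation=cv2.INTER_CUBIC))
cv2.imwrite("pics/h.png",cv2.resize(a[145:245,330:490],None,fx=5,fy=5,interpolation=cv2.INTER_CUBIC))
```

```text
(no output)
```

View pics/n.png

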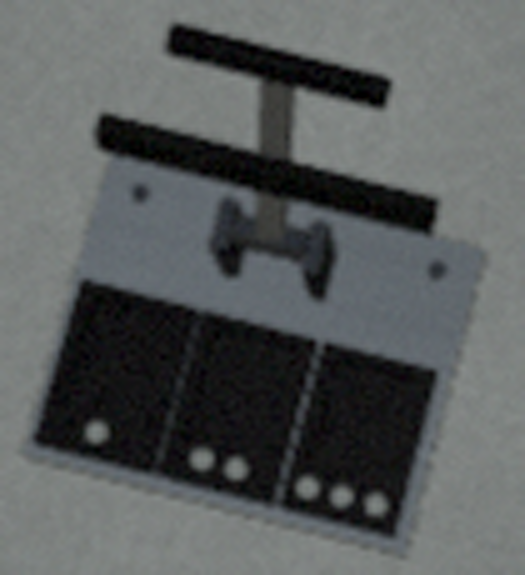

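View pics/h.png

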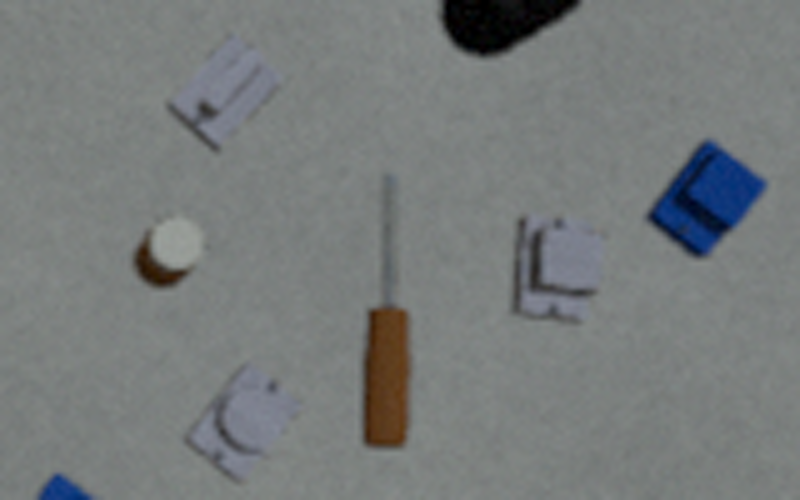

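Pins read left to right: pocket 1 (crop 97,432), pocket 2 (202–236,463), pocket 3 (307–375,495). The housings crop shows the round at (248,420), the square at (562,268) and the blade at (226,93). Next I'll fit poses from these corners.

```bash
cat > lib.py <<'E'
import numpy as np,cv2,json
from scipy.optimize import least_squares,minimize
from scipy.spatial.transform import Rotation as Rn
def top():
    d=json.load(open("top.json"));return [np.array(d[k]) for k in("camera_matrix","R","t")]
def proj(cam,X):
    K,R,t=cam;p=np.atleast_2d(X)@R.T+t;p=p@K.T;return p[:,:2]/p[:,2:]
def place(v,P):
    x,y,a=v;c,s=np.cos(a),np.sin(a);P=np.atleast_2d(P)
    return np.c_[x+c*P[:,0]-s*P[:,1],y+s*P[:,0]+c*P[:,1],P[:,2]]
def ray(cam,uv,z):
    K,R,t=cam;d=R.T@np.linalg.solve(K,[uv[0],uv[1],1]);C=-R.T@t;return C+d*(z-C[2])/d[2]
def wristcam(c,s):
    T=np.eye(4);T[:3,:3]=Rn.from_euler("xyz",s["eef_rot"],degrees=True).as_matrix();T[:3,3]=s["tcp_pos"]
    M=np.linalg.inv(T@np.array(c["mount"]));return [np.array(c["camera_matrix"]),M[:3,:3],M[:3,3]]
E
python3 - <<'E'
from lib import *
cam=top()
def px(L,o): return (np.array(L,float)+.5)/5-.5+o
def fit(P,uv,v0):
    f=lambda v:(proj(cam,place(v,P))-uv).ravel()
    q=least_squares(f,v0,loss="soft_l1");print(np.round([*q.x[:2],np.degrees(q.x[2])],4),np.abs(q.fun).max().round(2));return q.x
# nest: corners + pins; pin x offset unknown
C=[[-.066,.115,.01],[-.066,-.115,.01],[.121,-.115,.01]]
pins=[(0.072),(.01),(-.01),(-.052),(-.072),(-.092)]
uv=px([(25,455),(405,550),(485,250),(97,432),(202,459),(236,468),(307,488),(341,496),(375,504)],(222,120))
f=lambda v:(proj(cam,place(v[:3],C+[[v[3],y,.032] for y in pins]))-uv).ravel()
q=least_squares(f,[.5,.07,-.25,-.045]);print("nest",np.round([*q.x[:2],np.degrees(q.x[2]),q.x[3]],4),np.round(q.fun.reshape(-1,2),1).tolist())
F=lambda z:[[sx*.029,sy*.02,z] for sx,sy in((1,1),(1,-1),(-1,-1),(-1,1))]
o=(330,145)
print("round");fit(F(.016)+[[0,0,.044]],px([(250,362),(300,403),(240,475),(188,435),(257,410)],o),[.4,-.15,-.7])
print("blade");fit(F(.016),px([(235,37),(283,75),(216,146),(168,103)],o),[.6,-.15,-.7])
print("square");fit([[.017,.017,.044],[.017,-.017,.044],[-.017,-.017,.044],[-.017,.017,.044]],px([(540,222),(607,225),(598,293),(535,288)],o),[.5,-.3,-.05])
for n,p,z in(("vial",(366,190),.0),("pencup",(431,148),0),("sd",(407,220),.02),("sdtip",(408,180),.0),("bluesq",(471,184),.0),("bluer",(345,251),.0)):print(n,ray(cam,p,z).round(3))
E
```

```text
nest [  0.5214   0.1147 -13.5122  -0.0448] [[-1.0, -0.2], [0.3, 0.8], [0.4, -0.8], [-0.2, 0.1], [-0.0, 0.1], [-0.0, 0.1], [0.1, -0.2], [0.2, -0.1], [0.2, 0.1]]
round
[  0.4402  -0.1993 -39.3559] 1.01
blade
[  0.633   -0.1889 -42.4846] 0.88
square
[ 0.5325 -0.3804 -5.3022] 1.24
vial [ 0.554 -0.165  0.   ]
pencup [ 0.686 -0.362  0.   ]
sd [ 0.465 -0.28   0.02 ]
sdtip [ 0.586 -0.29   0.   ]
bluesq [ 0.578 -0.479  0.   ]
bluer [ 0.374 -0.104  0.   ]
```

Emit:
arm_command(
  travel=[
    [0,0,0.12],
    [0.6,-1,0.3],
    [0.6,-1,0.3],
    [0.6,-1,0.3],
    [0.6,-1,0.3],
    [0.6,-1,0.3],
    [0.6,-1,0.3],
    [0.6,-1,0.3],
    [0.6,-1,0.3],
    [0.6,-1,0.3],
    [0.6,-1,0.3],
    [0.6,-1,0.3],
    [0.6,-1,0.3],
  ],
  delta_rot=[
    [0,0,0],
    [0,0,0.017],
    [0,0,0.017],
    [0,0,0.017],
    [0,0,0.017],
    [0,0,0.017],
    [0,0,0.017],
    [0,0,0.017],
    [0,0,0.017],
    [0,0,0.017],
    [0,0,0.017],
    [0,0,0.017],
    [0,0,0.017],
  ],
  grip=1,
)

```text
time_s: 1.72
tcp_pos: [0.4744, 0.1521, 0.3951]
eef_rot: [180.0, 0.0, -13.5]
contact_force: [-0.4, 1.2, 0.4]
gripper_width: 0.0878
gripper_force: 0.0
```

Run:
```python
from lib import *
from plant import r,viewer
s=r.get_state();c=viewer.capture("wrist");cam=wristcam(c,s)
cv2.imwrite("pics/w1.png",c["img"][:,:,::-1]);np.savez("w1.npz",K=cam[0],R=cam[1],t=cam[2])
print(s["time_s"],s["tcp_pos"],s["eef_rot"],np.round(c["mount"],3).tolist(),cam[0][0])
for z in(.0,.2): print([ray(cam,p,z)[:2].round(3).tolist() for p in((0,0),(639,0),(639,399),(0,399))])
```

```text
1.725 [0.47441374 0.1520909  0.39511462] [ 1.79983951e+02  4.10855411e-02 -1.34966900e+01] [[-0.0, -0.959, -0.283, 0.076], [1.0, -0.0, -0.0, -0.001], [0.0, -0.283, 0.959, -0.141], [0.0, 0.0, 0.0, 1.0]] [337.04498353   0.         319.78225261]
[[0.787, 0.542], [0.576, -0.335], [-0.16, -0.354], [0.14, 0.894]]
[[0.698, 0.39], [0.566, -0.159], [0.104, -0.172], [0.293, 0.611]]
```

View pics/w1.png

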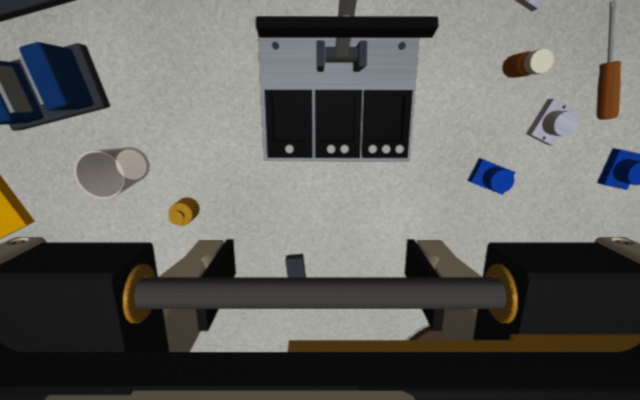

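Wrist view: nest with pin row at v≈149 (u 290 / 331,344 / 372–399) and white round housing at (555,122).

Emit:
arm_command(
  travel=[
    [-0.15,-0.64,-0.39],
    [-0.15,-0.64,-0.39],
    [-0.15,-0.64,-0.39],
    [-0.15,-0.64,-0.39],
    [-0.15,-0.64,-0.39],
    [-0.15,-0.64,-0.39],
    [-0.15,-0.64,-0.39],
    [-0.15,-0.64,-0.39],
    [-0.15,-0.64,-0.39],
    [-0.15,-0.64,-0.39],
  ],
  delta_rot=[
    [0,0,-0.29],
    [0,0,-0.29],
    [0,0,-0.29],
    [0,0,-0.29],
    [0,0,-0.29],
    [0,0,-0.29],
    [0,0,-0.29],
    [0,0,-0.29],
    [0,0,-0.29],
    [0,0,-0.29],
  ],
)

```text
time_s: 3.02
tcp_pos: [0.4006, -0.167, 0.2013]
eef_rot: [-179.9, -0.1, -39.4]
contact_force: [0.0, -0.2, -0.5]
gripper_width: 0.0879
gripper_force: 0.0
```

```bash
cat >> lib.py <<'E'
def box(x,y,z0,z1): return np.array([[a*x/2,b*y/2,z] for a in(-1,1) for b in(-1,1) for z in(z0,z1)])
th=np.linspace(0,2*np.pi,24,endpoint=False)
BOSS=dict(round=np.array([[.018*np.cos(a),.018*np.sin(a),z] for a in th for z in(.016,.044)]),square=box(.034,.034,.016,.044),blade=box(.044,.012,.016,.044))
def model(kind,cam,v,shape,S=4):
    m=np.zeros(shape,np.uint8)
    for P in(box(.058,.040,0,.016),BOSS[kind]):
        u=proj(cam,place(v,P));h=cv2.convexHull(np.round(u*16).astype(np.int32)).astype(np.int32)
        cv2.fillConvexPoly(m,h,255,cv2.LINE_AA,4)
    return m/255.
def look(kind,v0,name):
    """silhouette fit in the wrist picture; v0 = x,y,yaw(deg)"""
    from plant import r,viewer
    s=r.get_state();c=viewer.capture("wrist");cam=wristcam(c,s);img=c["img"]
    v0=np.array([v0[0],v0[1],np.radians(v0[2])])
    u0=proj(cam,[v0[0],v0[1],.02])[0];w=110
    x0,y0=np.maximum((u0-w).astype(int),0);sub=img[y0:y0+2*w,x0:x0+2*w]
    lab=cv2.cvtColor(cv2.GaussianBlur(sub,(3,3),0),cv2.COLOR_RGB2LAB).astype(float)
    bg=np.median(lab.reshape(-1,3),0);d=np.linalg.norm((lab-bg)*[1,2,2],axis=2)
    cam2=[cam[0].copy(),cam[1],cam[2]];cam2[0][0,2]-=x0;cam2[0][1,2]-=y0
    near=cv2.dilate(model(kind,cam2,v0,d.shape),np.ones((25,25)))>0
    tgt=np.clip((d-6)/10,0,1)*near
    f=lambda q:np.abs(model(kind,cam2,v0+np.array(q)*[.001,.001,.02],d.shape)-tgt).sum()
    q=min((minimize(f,z,method="Nelder-Mead",options=dict(initial_simplex=np.array(z)+np.vstack([[-2,-2,-2],4*np.eye(3)]))) for z in([0,0,0],[2,2,2],[-2,-2,2.])),key=lambda q:q.fun)
    v=v0+q.x*[.001,.001,.02];m=model(kind,cam2,v,d.shape)
    o=sub.copy();cs,_=cv2.findContours((m>.5).astype(np.uint8),0,2);cv2.drawContours(o,cs,-1,(255,0,0),1)
    o=np.hstack([o,np.repeat((tgt*255).astype(np.uint8)[...,None],3,2)])
    cv2.imwrite(f"pics/{name}.png",cv2.resize(o[:,:,::-1],None,fx=1.7,fy=1.7))
    print(kind,"pose",v[:2].round(4),np.degrees(v[2]).round(2),"resid",round(q.fun/m.sum(),3),"tcp",s["tcp_pos"].round(4),s["eef_rot"].round(2),s["time_s"]);return v
E
python3 - <<'E'
from lib import *
look("round",(.4402,-.1993,-39.4),"r1")
z=np.load("w1.npz");cam=[z["K"],z["R"],z["t"]]
g=cv2.cvtColor(cv2.imread("pics/w1.png"),cv2.COLOR_BGR2GRAY).astype(float)
uv=[]
for u in(290,330.5,344,372,385.5,399):
    w=g[142:157,int(u)-6:int(u)+7];w=np.clip(w-90,0,None);Y,X=np.mgrid[142:157,int(u)-6:int(u)+7];uv.append([(w*X).sum()/w.sum(),(w*Y).sum()/w.sum()])
uv=np.array(uv);print(uv.round(1).tolist())
pins=(0.072,.01,-.01,-.052,-.072,-.092)
for off in(-.0448,-.046):
    f=lambda v:(proj(cam,place(v,[[off,y,.031] for y in pins]))-uv).ravel()
    q=least_squares(f,[.52,.11,-.236]);print(off,q.x[:2].round(4),np.degrees(q.x[2]).round(2),np.abs(q.fun).max().round(2))
    print(proj(cam,place(q.x,[[-.066,.115,.01],[-.066,-.115,.01],[.121,-.115,.01],[.121,.115,.01],[.033,-.048,.028]])).round(1).tolist())
E
```

```text
round pose [ 0.4366 -0.198 ] -38.8 resid 0.096 tcp [ 0.4006 -0.167   0.2013] [-1.7994e+02 -7.0000e-02 -3.9450e+01] 3.025
[[288.9, 148.6], [330.6, 148.6], [344.1, 148.6], [372.2, 148.6], [385.7, 148.7], [399.1, 148.7]]
-0.0448 [0.5193 0.115 ] -13.58 0.29
[[263.4, 160.2], [409.6, 160.4], [419.7, 29.3], [257.3, 29.1], [371.5, 94.1]]
-0.046 [0.5205 0.1148] -13.58 0.29
[[263.3, 159.5], [409.7, 159.6], [419.8, 28.3], [257.2, 28.1], [371.6, 93.3]]
```

View pics/r1.png

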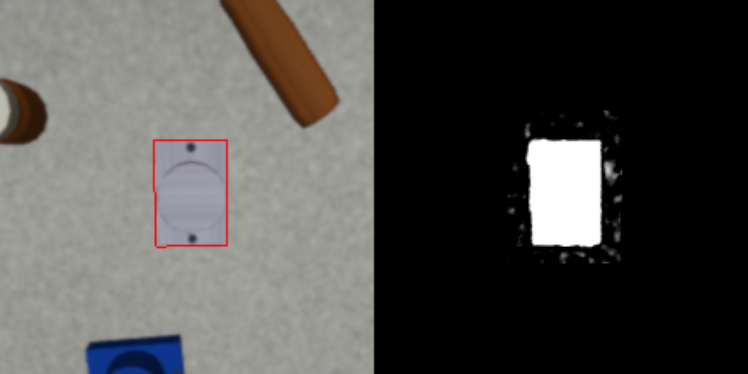

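Overlay matches the round housing. I'll descend on it.

Emit:
arm_command(
  travel=[
    [0.072,-0.062,-0.1],
    [0.072,-0.062,-0.2],
    [0.072,-0.062,-0.28],
    [0.072,-0.062,-0.32],
    [0.072,-0.062,-0.325],
    [0.072,-0.062,-0.325],
    [0.072,-0.062,-0.325],
  ],
  delta_rot=[
    [0,0,0.007],
    [0,0,0.007],
    [0,0,0.007],
    [0,0,0.007],
    [0,0,0.007],
    [0,0,0.007],
    [0,0,0.007],
  ],
  grip=0.7,
)

```text
time_s: 3.95
tcp_pos: [0.4367, -0.1989, 0.0393]
eef_rot: [-179.9, -0.1, -38.9]
contact_force: [0.1, 0.0, 0.3]
gripper_width: 0.0615
gripper_force: 0.0
```

Emit:
arm_command(
  travel=[
    [0,0,0],
    [0,0,0],
    [0,0,0],
    [0,0,0],
    [0,0,0],
  ],
  delta_rot=[
    [0,0,0],
    [0,0,0],
    [0,0,0],
    [0,0,0],
    [0,0,0],
  ],
  grip=0,
  newtons=25,
)

```text
time_s: 4.58
tcp_pos: [0.4358, -0.1991, 0.0383]
eef_rot: [-180.0, -0.0, -38.9]
contact_force: [-1.5, 1.3, 3.8]
gripper_width: 0.0353
gripper_force: 25.0
```

Emit:
arm_command(
  travel=[
    [0,0,0.06],
    [0,0,0.18],
    [0,0,0.3],
    [0.2,0.7,0.33],
    [0.2,0.7,0.33],
    [0.2,0.7,0.33],
    [0.2,0.7,0.33],
    [0.2,0.7,0.33],
    [0.2,0.7,0.33],
    [0.2,0.7,0.33],
    [0.2,0.7,0.33],
    [0.2,0.7,0.33],
  ],
  delta_rot=[
    [0,0,0],
    [0,0,0],
    [0,0,0],
    [0,0,-0.87],
    [0,0,-0.87],
    [0,0,-0.87],
    [0,0,-0.87],
    [0,0,-0.87],
    [0,0,-0.87],
    [0,0,-0.87],
    [0,0,-0.87],
    [0,0,-0.87],
  ],
)

```text
time_s: 6.08
tcp_pos: [0.5352, 0.1511, 0.2021]
eef_rot: [179.9, -0.1, -117.2]
contact_force: [0.7, 0.2, -2.8]
gripper_width: 0.0355
gripper_force: 25.0
```

Emit:
arm_command(
  travel=[
    [0,0.068,0],
    [0,0.068,0],
    [0,0.068,0],
    [0,0.068,0],
    [0,0.068,0],
    [0,0.068,0],
    [0,0.068,0],
    [0,0.068,0],
    [0,0.068,0],
    [0,0.068,0],
  ],
  delta_rot=[
    [0,0,-0.848],
    [0,0,-0.848],
    [0,0,-0.848],
    [0,0,-0.848],
    [0,0,-0.848],
    [0,0,-0.848],
    [0,0,-0.848],
    [0,0,-0.848],
    [0,0,-0.848],
    [0,0,-0.848],
  ],
)

```text
time_s: 7.32
tcp_pos: [0.5357, 0.1848, 0.203]
eef_rot: [-180.0, -0.0, 166.6]
contact_force: [0.1, 0.7, -2.0]
gripper_width: 0.0354
gripper_force: 25.0
```

Run:
```python
from lib import *
from plant import r,viewer
s=r.get_state();c=viewer.capture("wrist");cam=wristcam(c,s);cv2.imwrite("pics/w2.png",c["img"][:,:,::-1])
np.savez("w2.npz",K=cam[0],R=cam[1],t=cam[2])
print(s["tcp_pos"].round(4),s["eef_rot"].round(2),s["joints"].round(1))
P=[[-.0455,y,.032] for y in(.072,.01,-.01,-.052,-.072,-.092)]+[[-.066,.115,.01],[-.066,-.115,.01]]
print(proj(cam,place([.52,.115,np.radians(-13.55)],P)).round(1).tolist())
```

```text
[0.5357 0.1848 0.203 ] [-180.     -0.    166.61] [  38.8   12.3  -16.7    0.   -61.  -142.2]
[[319.4, 138.2], [251.7, 138.0], [229.8, 137.9], [183.9, 137.8], [162.1, 137.8], [140.2, 137.7], [364.2, 114.3], [124.8, 113.7]]
```

View pics/w2.png

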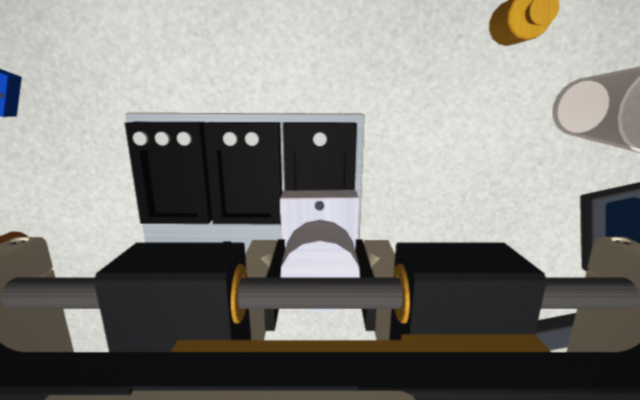

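Wrist view: pins at (319,139), (230/252,139) and (140–184,139), all within 1 px of where my nest pose predicts. The round is held over pocket 1, so I'll lower it.

Emit:
arm_command(
  travel=[
    [0.002,0,-0.1],
    [0.002,0,-0.19],
    [0.002,0,-0.24],
    [0.002,0,-0.26],
    [0.002,0,-0.275],
    [0.002,0,-0.288],
    [0.002,0,-0.298],
    [0.002,0,-0.302],
    [0.002,0,-0.302],
  ],
  delta_rot=[
    [0,0,-0.002],
    [0,0,-0.002],
    [0,0,-0.002],
    [0,0,-0.002],
    [0,0,-0.002],
    [0,0,-0.002],
    [0,0,-0.002],
    [0,0,-0.002],
    [0,0,-0.002],
  ],
)

```text
time_s: 8.5
tcp_pos: [0.5369, 0.1851, 0.0524]
eef_rot: [180.0, 0.0, 166.3]
contact_force: [0.4, -0.3, -1.6]
gripper_width: 0.0356
gripper_force: 25.0
```

Emit:
arm_command(
  travel=[
    [0,0,0],
    [0,0,0],
    [0,0,0],
    [0,0,0],
  ],
  delta_rot=[
    [0,0,0],
    [0,0,0],
    [0,0,0],
    [0,0,0],
  ],
  grip=0.57,
)

```text
time_s: 9.0
tcp_pos: [0.5368, 0.185, 0.0521]
eef_rot: [180.0, 0.0, 166.3]
contact_force: [-0.3, 0.2, 0.8]
gripper_width: 0.0499
gripper_force: 0.0
```

Emit:
arm_command(
  travel=[
    [0,0,0.05],
    [0,0,0.15],
    [0,0,0.27],
    [0,0,0.39],
    [0.09,-1,0.39],
    [0.09,-1,0.39],
    [0.09,-1,0.39],
    [0.09,-1,0.39],
    [0.09,-1,0.39],
    [0.09,-1,0.39],
    [0.09,-1,0.39],
    [0.09,-1,0.39],
    [0.09,-1,0.39],
  ],
  delta_rot=[
    [0,0,0],
    [0,0,0],
    [0,0,0],
    [0,0,0.093],
    [0,0,0.093],
    [0,0,0.093],
    [0,0,0.093],
    [0,0,0.093],
    [0,0,0.093],
    [0,0,0.093],
    [0,0,0.093],
    [0,0,0.093],
    [0,0,0.093],
  ],
)

```text
time_s: 10.62
tcp_pos: [0.581, -0.3191, 0.2458]
eef_rot: [-180.0, -0.1, 174.4]
contact_force: [-0.2, -0.4, -1.2]
gripper_width: 0.0499
gripper_force: 0.0
```

Emit:
arm_command(
  travel=[
    [0,-0.12,-0.1],
    [0,-0.13,-0.1],
    [0,-0.13,-0.1],
    [0,-0.13,-0.1],
  ],
  delta_rot=[
    [0,0,0],
    [0,0,0],
    [0,0,0],
    [0,0,0],
  ],
  grip=0.7,
)

```text
time_s: 11.12
tcp_pos: [0.5823, -0.3794, 0.1981]
eef_rot: [-180.0, 0.1, 174.7]
contact_force: [0.4, -0.2, 0.5]
gripper_width: 0.0613
gripper_force: 0.0
```

Run:
```python
from lib import *
look("square",(.5325,-.3804,-5.3),"s1")
```

```text
square pose [ 0.5308 -0.3811] -4.05 resid 0.061 tcp [ 0.5823 -0.3794  0.1981] [-1.7997e+02  7.0000e-02  1.7467e+02] 11.125
```

View pics/s1.png

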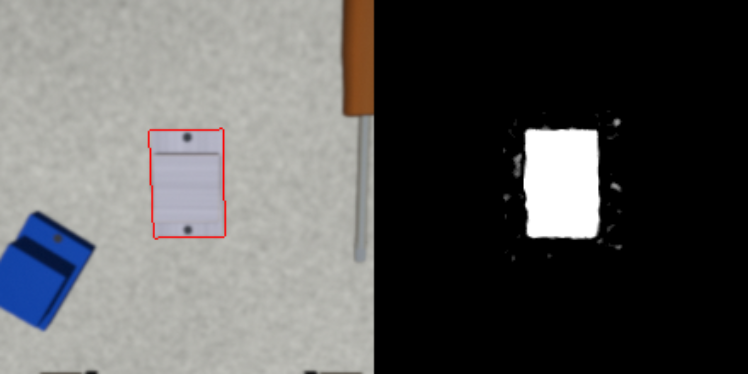

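Overlay fits the square; I'll grasp it.

Emit:
arm_command(
  travel=[
    [-0.103,-0.003,-0.07],
    [-0.103,-0.003,-0.18],
    [-0.103,-0.003,-0.27],
    [-0.103,-0.003,-0.31],
    [-0.103,-0.003,-0.318],
    [-0.103,-0.003,-0.318],
    [-0.103,-0.003,-0.318],
  ],
  delta_rot=[
    [0,0,0.014],
    [0,0,0.014],
    [0,0,0.014],
    [0,0,0.014],
    [0,0,0.014],
    [0,0,0.014],
    [0,0,0.014],
  ],
)

```text
time_s: 12.05
tcp_pos: [0.5313, -0.3817, 0.0398]
eef_rot: [-180.0, 0.1, 175.9]
contact_force: [-0.1, -0.3, -0.1]
gripper_width: 0.062
gripper_force: 0.0
```

Emit:
arm_command(
  travel=[
    [0,0,0],
    [0,0,0],
    [0,0,0],
    [0,0,0],
    [0,0,0],
  ],
  delta_rot=[
    [0,0,0],
    [0,0,0],
    [0,0,0],
    [0,0,0],
    [0,0,0],
  ],
  grip=0,
)

```text
time_s: 12.68
tcp_pos: [0.5303, -0.3816, 0.0382]
eef_rot: [-180.0, 0.0, 175.9]
contact_force: [-0.2, 0.9, 2.8]
gripper_width: 0.0339
gripper_force: 24.9
```

Emit:
arm_command(
  travel=[
    [0,0,0.06],
    [0,0,0.18],
    [0,0,0.3],
    [-0.022,0.992,0.32],
    [-0.022,0.992,0.32],
    [-0.022,0.992,0.32],
    [-0.022,0.992,0.32],
    [-0.022,0.992,0.32],
    [-0.022,0.992,0.32],
    [-0.022,0.992,0.32],
    [-0.022,0.992,0.32],
    [-0.022,0.992,0.32],
    [-0.022,0.992,0.32],
    [-0.022,0.992,0.32],
    [-0.022,0.992,0.32],
  ],
  delta_rot=[
    [0,0,0],
    [0,0,0],
    [0,0,0],
    [0,0,-0.105],
    [0,0,-0.105],
    [0,0,-0.105],
    [0,0,-0.105],
    [0,0,-0.105],
    [0,0,-0.105],
    [0,0,-0.105],
    [0,0,-0.105],
    [0,0,-0.105],
    [0,0,-0.105],
    [0,0,-0.105],
    [0,0,-0.105],
  ],
)

```text
time_s: 14.55
tcp_pos: [0.5192, 0.1134, 0.198]
eef_rot: [-180.0, -0.0, 166.3]
contact_force: [0.1, 1.0, -2.0]
gripper_width: 0.0335
gripper_force: 24.9
```

Emit:
arm_command(
  travel=[
    [0,0,-0.1],
    [0,0,-0.19],
    [0,0,-0.23],
    [0,0,-0.255],
    [0,0,-0.27],
    [0,0,-0.28],
    [0,0,-0.288],
    [0,0,-0.288],
  ],
  delta_rot=[
    [0,0,0],
    [0,0,0],
    [0,0,0],
    [0,0,0],
    [0,0,0],
    [0,0,0],
    [0,0,0],
    [0,0,0],
  ],
)

```text
time_s: 15.55
tcp_pos: [0.5193, 0.1146, 0.0542]
eef_rot: [180.0, 0.0, 166.4]
contact_force: [0.1, -0.2, -1.7]
gripper_width: 0.0338
gripper_force: 24.9
```

Emit:
arm_command(
  travel=[
    [0,0,-0.003],
    [0,0,-0.003],
  ],
  delta_rot=[
    [0,0,0],
    [0,0,0],
  ],
)

```text
time_s: 15.8
tcp_pos: [0.5193, 0.1145, 0.0527]
eef_rot: [180.0, 0.0, 166.4]
contact_force: [0.4, -0.3, -1.7]
gripper_width: 0.0338
gripper_force: 24.9
```

Emit:
arm_command(
  travel=[
    [0,0,0],
    [0,0,0],
    [0,0,0],
    [0,0,0],
  ],
  delta_rot=[
    [0,0,0],
    [0,0,0],
    [0,0,0],
    [0,0,0],
  ],
  grip=0.5,
)

```text
time_s: 16.3
tcp_pos: [0.5193, 0.1145, 0.0526]
eef_rot: [180.0, 0.0, 166.4]
contact_force: [0.2, 0.5, 0.1]
gripper_width: 0.0438
gripper_force: 0.0
```

Emit:
arm_command(
  travel=[
    [0,0,0.05],
    [0,0,0.15],
    [0,0,0.27],
    [0,-0.1,0.39],
    [0.05,-0.25,0.4],
    [0.1,-0.36,0.4],
    [0.302,-0.675,0.36],
    [0.302,-0.675,0.3],
    [0.302,-0.675,0.3],
    [0.302,-0.675,0.3],
    [0.302,-0.675,0.3],
    [0.302,-0.675,0.3],
    [0.302,-0.675,0.3],
  ],
  delta_rot=[
    [0,0,0],
    [0,0,0],
    [0,0,0],
    [0,0,0],
    [0,0,0],
    [0,0,-0.1],
    [0,0,-0.321],
    [0,0,-0.321],
    [0,0,-0.321],
    [0,0,-0.321],
    [0,0,-0.321],
    [0,0,-0.321],
    [0,0,-0.321],
  ],
)

```text
time_s: 17.92
tcp_pos: [0.6702, -0.222, 0.2035]
eef_rot: [180.0, 0.0, 137.6]
contact_force: [-0.8, 1.2, 0.0]
gripper_width: 0.0439
gripper_force: 0.0
```

Run:
```python
from lib import *
look("blade",(.632,-.1885,-42.5),"b1")
```

```text
blade pose [ 0.6314 -0.1889] -40.65 resid 0.059 tcp [ 0.6702 -0.222   0.2035] [1.7996e+02 5.0000e-02 1.3762e+02] 17.925
```

View pics/b1.png

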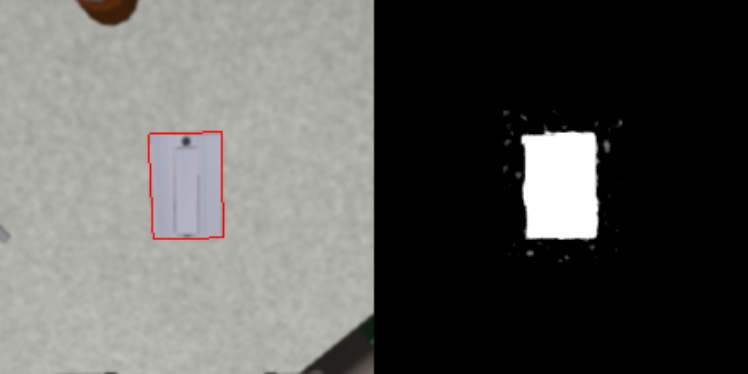

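Overlay fits the blade; I'll grasp it.

Emit:
arm_command(
  travel=[
    [-0.078,0.066,-0.07],
    [-0.078,0.066,-0.18],
    [-0.078,0.066,-0.27],
    [-0.078,0.066,-0.315],
    [-0.078,0.066,-0.328],
    [-0.078,0.066,-0.328],
    [-0.078,0.066,-0.328],
  ],
  delta_rot=[
    [0,0,0.019],
    [0,0,0.019],
    [0,0,0.019],
    [0,0,0.019],
    [0,0,0.019],
    [0,0,0.019],
    [0,0,0.019],
  ],
)

```text
time_s: 18.85
tcp_pos: [0.6322, -0.1899, 0.0402]
eef_rot: [179.9, 0.1, 139.3]
contact_force: [-0.7, 0.5, -0.3]
gripper_width: 0.0435
gripper_force: 0.0
```

Emit:
arm_command(
  travel=[
    [0,0,0],
    [0,0,0],
    [0,0,0],
    [0,0,0],
    [0,0,0],
    [0,0,0],
  ],
  delta_rot=[
    [0,0,0],
    [0,0,0],
    [0,0,0],
    [0,0,0],
    [0,0,0],
    [0,0,0],
  ],
  grip=0,
)

```text
time_s: 19.6
tcp_pos: [0.6313, -0.1901, 0.0387]
eef_rot: [180.0, 0.0, 139.3]
contact_force: [-0.8, -0.1, 0.9]
gripper_width: 0.0117
gripper_force: 25.0
```

Emit:
arm_command(
  travel=[
    [0,0,0.06],
    [0,0,0.18],
    [0,0,0.3],
    [-0.256,0.3,0.32],
    [-0.256,0.3,0.32],
    [-0.256,0.3,0.32],
    [-0.256,0.47,0.32],
    [-0.256,0.47,0.32],
    [-0.256,0.47,0.32],
    [-0.256,0.47,0.32],
    [-0.256,0.47,0.32],
    [-0.256,0.47,0.32],
  ],
  delta_rot=[
    [0,0,0],
    [0,0,0],
    [0,0,0],
    [0,0,0.301],
    [0,0,0.301],
    [0,0,0.301],
    [0,0,0.301],
    [0,0,0.301],
    [0,0,0.301],
    [0,0,0.301],
    [0,0,0.301],
    [0,0,0.301],
  ],
)

```text
time_s: 21.1
tcp_pos: [0.5032, 0.0442, 0.1984]
eef_rot: [-180.0, -0.0, 166.3]
contact_force: [-0.0, 0.0, -0.5]
gripper_width: 0.0119
gripper_force: 25.0
```

Emit:
arm_command(
  travel=[
    [0,0,-0.1],
    [0,0,-0.19],
    [0,0,-0.23],
    [0,0,-0.255],
    [0,0,-0.27],
    [0,0,-0.28],
    [0,0,-0.288],
    [0,0,-0.291],
    [0,0,-0.291],
  ],
  delta_rot=[
    [0,0,0],
    [0,0,0],
    [0,0,0],
    [0,0,0],
    [0,0,0],
    [0,0,0],
    [0,0,0],
    [0,0,0],
    [0,0,0],
  ],
)

```text
time_s: 22.22
tcp_pos: [0.5033, 0.0451, 0.0533]
eef_rot: [180.0, 0.0, 166.4]
contact_force: [1.3, -0.2, -1.3]
gripper_width: 0.0118
gripper_force: 25.0
```

Emit:
arm_command(
  travel=[
    [0,0,0],
    [0,0,0],
    [0,0,0],
    [0,0,0],
  ],
  delta_rot=[
    [0,0,0],
    [0,0,0],
    [0,0,0],
    [0,0,0],
  ],
  grip=0.4,
)

```text
time_s: 22.72
tcp_pos: [0.5032, 0.045, 0.0531]
eef_rot: [180.0, 0.0, 166.4]
contact_force: [-0.6, -0.0, 0.6]
gripper_width: 0.0348
gripper_force: 0.0
```

Emit:
arm_command(
  travel=[
    [0,0,0.05],
    [0,0,0.15],
    [0,0,0.27],
    [0,0,0.39],
    [0,0,0.5],
    [0.05,0.13,0.5],
    [0.09,0.13,0.5],
    [0.09,0.13,0.5],
    [0.09,0.13,0.5],
  ],
  delta_rot=[
    [0,0,0],
    [0,0,0],
    [0,0,0],
    [0,0,0],
    [0,0,0],
    [0,0,0],
    [0,0,0],
    [0,0,0],
    [0,0,0],
  ],
)

```text
time_s: 23.85
tcp_pos: [0.5478, 0.1097, 0.3027]
eef_rot: [-180.0, -0.0, 166.3]
contact_force: [0.0, -0.3, -0.6]
gripper_width: 0.0351
gripper_force: 0.0
```

Run:
```python
from lib import *
from plant import r,viewer
s=r.get_state();c=viewer.capture("wrist");cam=wristcam(c,s)
print(s["time_s"],s["tcp_pos"],s["eef_rot"])
img=c["img"][:,:,::-1].copy();a=img.copy();nest=[.52,.115,np.radians(-13.55)]
for k,y in(("round",.072),("square",0),("blade",-.072)):
    for P in(box(.058,.04,.016,.016)+[0,y,.014],BOSS[k]+[0,y,.014]):
        h=cv2.convexHull(proj(cam,place(nest,P)).astype(np.float32)).astype(np.int32);cv2.polylines(img,[h],True,(0,0,255),1)
v=proj(cam,place(nest,[[0,0,.03]]))[0].astype(int);x0=max(v[0]-150,0);y0=max(v[1]-120,0)
cut=lambda m:cv2.resize(m[y0:y0+220,x0:x0+300],(400,293))
cv2.imwrite("pics/fin.png",np.vstack([cut(a),cut(img)]))
```

```text
23.85 [0.54776175 0.10965887 0.30265493] [-1.79965711e+02 -4.55475325e-02  1.66333004e+02]
```

View pics/fin.png

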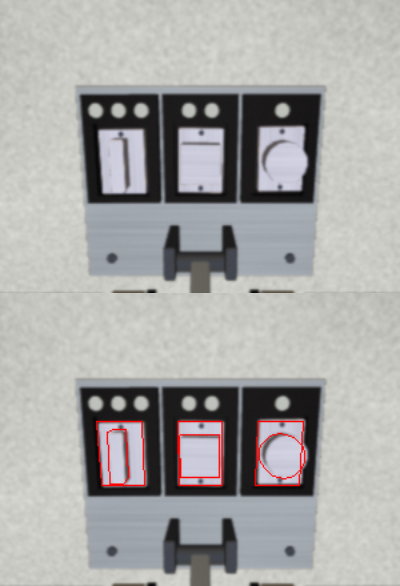

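All three housings are seated and upright: blade (120,160), square (200,160), round (282,160), with feet matching the overlay. Next is the clamp handle: turn 90°, hover over the free bar on the −y side, descend and grip lightly.

Emit:
arm_command(
  travel=[
    [0.193,-0.113,0],
    [0.193,-0.113,0],
    [0.193,-0.113,0],
    [0.193,-0.113,0],
    [0.193,-0.113,0],
    [0.193,-0.113,0],
    [0.193,-0.113,0],
    [0.193,-0.113,0],
    [0.193,-0.113,0],
    [0.193,-0.113,0],
    [0.193,-0.113,0],
  ],
  delta_rot=[
    [0,0,1],
    [0,0,1],
    [0,0,1],
    [0,0,1],
    [0,0,1],
    [0,0,1],
    [0,0,1],
    [0,0,1],
    [0,0,1],
    [0,0,1],
    [0,0,1],
  ],
  grip=0.55,
)

```text
time_s: 25.28
tcp_pos: [0.6444, 0.0532, 0.3033]
eef_rot: [-180.0, 0.0, -103.8]
contact_force: [-0.8, -0.6, 0.7]
gripper_width: 0.0482
gripper_force: 0.0
```

Run:
```python
from lib import *
from plant import r,viewer
s=r.get_state();print(s["tcp_pos"].round(4),s["eef_rot"].round(2),s["joints"].round(1))
nest=[.52,.115,np.radians(-13.55)]
# handle ends check in first top picture
cam=top();H=lambda th,y:[.08-.15*np.cos(th),y,.079+.15*np.sin(th)]
print(((proj(cam,place(nest,[H(1.95,.055),H(1.95,-.055)]))+.5-[222,120])*5).round(0).tolist())
p0=None
for th in(1.95,1.75,1.55,1.35,1.15,.95,.75,.6,.45,.3,.2,.1,.03,-.02):
    p=place(nest,[H(th,-.031)])[0]
    if p0 is None:p0=p
    print(th,p.round(4),((p-p0)/.5).round(3))
```

```text
[0.6444 0.0532 0.3033] [-1.7999e+02  1.0000e-02 -1.0377e+02] [ 22.   16.2   2.   -0.  -75.7 -35.7]
[[170.0, 41.0], [387.0, 96.0]]
1.95 [0.6445 0.0531 0.2183] [0. 0. 0.]
1.75 [0.6165 0.0599 0.2266] [-0.056  0.013  0.017]
1.55 [0.5875 0.0669 0.229 ] [-0.114  0.027  0.021]
1.35 [0.5586 0.0738 0.2254] [-0.172  0.041  0.014]
1.15 [0.5309 0.0805 0.2159] [-0.227  0.055 -0.005]
0.95 [0.5057 0.0866 0.201 ] [-0.278  0.067 -0.035]
0.75 [0.4838 0.0918 0.1812] [-0.321  0.077 -0.074]
0.6 [0.4702 0.0951 0.1637] [-0.349  0.084 -0.109]
0.45 [0.4592 0.0978 0.1442] [-0.371  0.089 -0.148]
0.3 [0.4512 0.0997 0.1233] [-0.387  0.093 -0.19 ]
0.2 [0.4476 0.1006 0.1088] [-0.394  0.095 -0.219]
0.1 [0.4454 0.1011 0.094 ] [-0.398  0.096 -0.249]
0.03 [0.4448 0.1012 0.0835] [-0.399  0.096 -0.27 ]
-0.02 [0.4447 0.1013 0.076 ] [-0.4    0.096 -0.285]
```

Predicted handle ends agree with the top picture to within 1 px. I'll descend and grip.

Emit:
arm_command(
  travel=[
    [0,0,-0.07],
    [0,0,-0.13],
    [0,0,-0.17],
    [0,0,-0.17],
    [0,0,-0.17],
  ],
  delta_rot=[
    [0,0,0],
    [0,0,0],
    [0,0,0],
    [0,0,0],
    [0,0,0],
  ],
)

```text
time_s: 25.9
tcp_pos: [0.6453, 0.0535, 0.2192]
eef_rot: [-179.9, 0.0, -103.7]
contact_force: [0.2, -0.0, -0.1]
gripper_width: 0.0484
gripper_force: 0.0
```

Emit:
arm_command(
  travel=[
    [0,0,0],
    [0,0,0],
    [0,0,0],
    [0,0,0],
    [0,0,0],
    [0,0,0],
  ],
  delta_rot=[
    [0,0,0],
    [0,0,0],
    [0,0,0],
    [0,0,0],
    [0,0,0],
    [0,0,0],
  ],
  grip=0,
  newtons=8,
)

```text
time_s: 26.65
tcp_pos: [0.6441, 0.0536, 0.2182]
eef_rot: [179.9, -0.0, -103.6]
contact_force: [-5.9, 1.4, 3.0]
gripper_width: 0.016
gripper_force: 8.0
```

Gripped (16 mm). I'll follow the arc, one angle step per row.

Emit:
arm_command(
  travel=[
    [-0.028,0.006,0.01],
    [-0.056,0.013,0.017],
    [-0.085,0.02,0.02],
    [-0.114,0.027,0.021],
    [-0.143,0.034,0.019],
    [-0.172,0.041,0.014],
    [-0.2,0.048,0.006],
    [-0.227,0.055,-0.005],
    [-0.253,0.061,-0.019],
    [-0.278,0.067,-0.035],
    [-0.3,0.072,-0.054],
    [-0.321,0.077,-0.074],
    [-0.349,0.084,-0.109],
    [-0.349,0.084,-0.109],
  ],
  delta_rot=[
    [0,0,0],
    [0,0,0],
    [0,0,0],
    [0,0,0],
    [0,0,0],
    [0,0,0],
    [0,0,0],
    [0,0,0],
    [0,0,0],
    [0,0,0],
    [0,0,0],
    [0,0,0],
    [0,0,0],
    [0,0,0],
  ],
)

```text
time_s: 28.4
tcp_pos: [0.469, 0.0954, 0.1623]
eef_rot: [179.9, -0.1, -103.6]
contact_force: [-0.6, 1.6, -1.7]
gripper_width: 0.0159
gripper_force: 8.0
```

Emit:
arm_command(
  travel=[
    [-0.012,0.003,-0.019],
    [-0.022,0.005,-0.039],
    [-0.031,0.007,-0.06],
    [-0.038,0.009,-0.081],
    [-0.042,0.01,-0.095],
    [-0.045,0.011,-0.11],
    [-0.047,0.011,-0.125],
    [-0.049,0.012,-0.14],
    [-0.05,0.012,-0.152],
    [-0.05,0.012,-0.161],
    [-0.05,0.012,-0.168],
    [-0.05,0.012,-0.168],
  ],
  delta_rot=[
    [0,0,0],
    [0,0,0],
    [0,0,0],
    [0,0,0],
    [0,0,0],
    [0,0,0],
    [0,0,0],
    [0,0,0],
    [0,0,0],
    [0,0,0],
    [0,0,0],
    [0,0,0],
  ],
)

```text
time_s: 29.9
tcp_pos: [0.4443, 0.1015, 0.0787]
eef_rot: [179.9, -0.0, -103.7]
contact_force: [-7.4, 3.2, -1.5]
gripper_width: 0.0156
gripper_force: 8.0
```

Emit:
arm_command(
  travel=[
    [0,0,0],
    [0,0,0],
    [0,0,0],
    [0,0,0],
  ],
  delta_rot=[
    [0,0,0],
    [0,0,0],
    [0,0,0],
    [0,0,0],
  ],
  grip=0.4,
)

```text
time_s: 30.4
tcp_pos: [0.4455, 0.1015, 0.0797]
eef_rot: [-180.0, 0.0, -103.6]
contact_force: [-0.1, -0.5, 0.1]
gripper_width: 0.0351
gripper_force: 0.0
```

Emit:
arm_command(
  travel=[
    [0,0,0.04],
    [0,0,0.14],
    [0,0,0.26],
    [0,0,0.38],
    [0.1,-0.1,0.5],
    [0.1,-0.7,0.5],
    [0.1,-0.7,0.5],
    [0.1,-0.7,0.5],
    [0.1,-0.7,0.5],
    [0.1,-0.7,0.5],
    [0.1,-0.7,0.5],
    [0.1,-0.7,0.5],
  ],
  delta_rot=[
    [0,0,0],
    [0,0,0],
    [0,0,0],
    [0,0,0],
    [0,0,0],
    [0,0,0],
    [0,0,0],
    [0,0,0],
    [0,0,0],
    [0,0,0],
    [0,0,0],
    [0,0,0],
  ],
)

```text
time_s: 31.9
tcp_pos: [0.4949, -0.2489, 0.3291]
eef_rot: [180.0, 0.0, -103.8]
contact_force: [-0.5, 0.1, 0.1]
gripper_width: 0.0353
gripper_force: 0.0
```

Run:
```python
from lib import *
from plant import r,viewer
nest=[.52,.115,np.radians(-13.55)]
s=r.get_state();print(s["time_s"],s["contact_force"].round(1))
for n in("top","scene"):
    c=viewer.capture(n);cam=[np.array(c[k]) for k in("camera_matrix","R","t")]
    g=cv2.cvtColor(c["img"],cv2.COLOR_RGB2GRAY).astype(float)
    old=cv2.cvtColor(cv2.imread(f"pics/{n}0.png"),cv2.COLOR_BGR2GRAY).astype(float)
    # darkness along the predicted handle and bar line for each clamp angle; contrast with now
    best=[]
    for th in np.arange(-.06,2,.02):
        ys=[y for y in np.linspace(-.05,.05,41) if abs(y)>.012]
        f=lambda m,d:cv2.remap(m.astype(np.float32),proj(cam,place(nest,[[.08-(.15+d)*np.cos(th),y,.079+.15*np.sin(th)] for y in ys])).astype(np.float32).reshape(-1,1,2),None,1).mean()
        best.append((f(g,0),round(th,2),f(g,0.02),f(g,-.02)))
    best.sort(key=lambda b:b[0]-.5*(b[2]+b[3]));print(n,[[round(float(q),2) for q in b] for b in best[:4]])
    for k in(0,1.95):
        print(k,proj(cam,place(nest,[[.08-.15*np.cos(k),y,.079+.15*np.sin(k)] for y in(-.03,.03)])).round(0).tolist())
    d=cv2.absdiff(c["img"],cv2.imread(f"pics/{n}0.png")[:,:,::-1].copy()).max(2)
    m=cv2.morphologyEx((d>45).astype(np.uint8),cv2.MORPH_OPEN,np.ones((3,3)))
    k,_,st,ce=cv2.connectedComponentsWithStats(m);print([(ce[i].round().astype(int).tolist(),int(st[i,4])) for i in range(1,k) if st[i,4]>12])
```

```text
31.9 [-0.5  0.1  0.1]
top [[19.51, 0.18, 168.95, 49.83], [18.91, 0.2, 168.83, 48.75], [20.38, 0.16, 169.14, 50.1], [18.81, 0.22, 168.7, 46.95]]
0 [[272.0, 223.0], [250.0, 217.0]]
1.95 [[289.0, 136.0], [265.0, 130.0]]
[([390, 210], 36566), ([366, 93], 910), ([359, 117], 130), ([276, 146], 1203), ([510, 145], 27), ([532, 157], 25), ([247, 184], 84), ([265, 207], 551), ([243, 197], 137), ([296, 196], 93), ([292, 209], 128), ([300, 239], 15), ([44, 259], 29), ([296, 267], 62), ([45, 267], 17), ([37, 278], 88), ([294, 281], 15), ([293, 288], 18), ([292, 296], 15), ([32, 302], 36), ([41, 300], 15), ([291, 302], 18), ([290, 310], 18), ([289, 316], 18), ([17, 348], 1483), ([318, 374], 734), ([241, 387], 1175), ([327, 398], 19)]
scene [[8.97, -0.04, 180.99, 181.13], [15.72, -0.02, 184.71, 181.0], [15.95, 0.04, 179.7, 181.36], [18.76, 0.02, 180.03, 185.1]]
0 [[355.0, 183.0], [375.0, 184.0]]
1.95 [[354.0, 210.0], [378.0, 211.0]]
[([256, 7], 81), ([288, 3], 26), ([319, 2], 56), ([534, 22], 767), ([546, 44], 114), ([493, 61], 197), ([525, 67], 95), ([340, 78], 579), ([278, 81], 136), ([212, 120], 3187), ([306, 98], 34), ([354, 183], 81), ([373, 184], 93), ([362, 212], 221), ([258, 207], 60), ([338, 213], 172), ([386, 216], 174), ([197, 239], 75), ([200, 248], 18), ([265, 259], 66)]
```

```bash
python3 -c "
from plant import close_job
print(close_job())"
```

```text
the job is handed in; nothing more can be done
None
```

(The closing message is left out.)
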